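# Raise the battery rack's retaining bar and push the forward cell home

### The job

Push the battery rack's counterweighted retaining bar up past its balance point, so that it stays fully raised by itself. Then push the one cell that stands forward straight back until it is fully home against its backstop, in line with the others. Only touch and push, pick nothing up, and leave the other cells and everything else on the bench where they are.

Things in the scene. Friction and masses are not known exactly. Their poses are not given: they have to be found in the camera images.
- rack: Low fixed steel rack: 12 mm base plate (y -95 to +95 mm), four black trays side by side on it at y = +58, +20, -20, -58 mm, one blue cell in each. Origin under its centre on the bench; x points from the open front (robot side) to the back, y left, z up. A round retaining bar crosses the front along y in the plane x = -120 mm, 75 mm before the faces of cells that are home.
- bar (a joint): Counterweighted retaining bar, turning about the rack's x. 0 rad: lowered, level, axis 100 mm above the bench, free end to the rack's -y (right, seen from the robot). Grows as the free end rises, to a stop at 1.65 (just past upright). Balance point about 0.96: below it the bar drops back, beyond it the bar swings on to the stop and stays. Slight damping; 1 to 2 N near the free end raises it.
- bar_pivot (a point): Pivot, on the bar's axis: x -120, y +140, z 100 mm in the rack's frame. Beyond it a steel counterweight (40 x 44 x 44 mm; centre 45 mm past the pivot and 37 mm above the bar's axis when lowered) rides on the short tail. A fixed post 36 mm wide and 137 mm tall stands 21 to 39 mm behind the pivot (rack's +x).
- bar_end (a point): Centre of the free end face of the 18 mm diameter round bar, 280 mm from the pivot; moves with the bar. The last 60 mm of the bar project past the row of cells, the last 45 mm past the base plate, with only the bench beneath: fingertips fit under the bar there.
- cell_0: The blue battery cell that stands 25 to 40 mm forward of the others, in any of the four trays. 29 mm wide (y), 90 mm long (x), 95 mm tall plus two 8 mm studs on top; 0.45 kg; origin at the centre of its underside. Slides along its tray (the rack's x) with ordinary friction. Its front face, the one to push, is 45 mm before its origin.
- tray_0: Fixed tray under the forward cell, axes parallel to the rack's. Origin at its underside, 12 mm above the bench; floor 4 mm thick, side rails 12 mm high, 32 mm apart; backstop plate 40 mm high at the rear, its front face at x = +45 mm. The cell is home when it meets the backstop: its origin then lies straight above the tray's origin (x = 0).
- cell_1: One of the three cells that are already home in their trays: 29 mm wide (y), 90 mm long (x), 95 mm tall plus two 8 mm studs on top; 0.45 kg; origin at the centre of its underside.
- cell_2: One of the three cells that are already home in their trays: 29 mm wide (y), 90 mm long (x), 95 mm tall plus two 8 mm studs on top; 0.45 kg; origin at the centre of its underside.
- cell_3: One of the three cells that are already home in their trays: 29 mm wide (y), 90 mm long (x), 95 mm tall plus two 8 mm studs on top; 0.45 kg; origin at the centre of its underside.
- jar: Bystander. White jar with a grey cap, 48 mm diameter, 55 mm tall, standing on the bench in front of the rack; origin under its centre.
- wrench: Bystander. Steel spanner, 150 mm long, lying flat on the bench in front of the rack; origin near its middle.
- screwdriver: Bystander. Screwdriver, 200 mm long, lying on the bench to the left; origin near its middle.
- spare_cell: Bystander. A spare cell like those of the rack, standing on the bench to the right of the rack: 29 mm wide (y), 90 mm long (x), 95 mm tall plus two 8 mm studs on top; 0.45 kg; origin at the centre of its underside.
- tape: Bystander. Black ring-shaped roll, 90 mm outside diameter, 20 mm tall, lying to the left; origin under its centre.
- meter: Bystander. Black hand-held test meter, 140 x 75 mm, 42 mm tall with its dial, lying to the right; origin under its centre.
- bolt_bin: Bystander. Small open grey bin, 100 x 80 x 45 mm, to the left; origin under its centre.

How it is judged:
On the way, in this order (a step that is already met when the one before it is completed fails the run):
1. the retaining bar is raised to its stop, the forward cell not yet pushed home (value of joint bar above 1.55 rad), for 0.3 s.
2. the forward cell is home in its tray with the bar still up (x of cell_0 in the frame of tray_0 above -0.004 m and value of joint bar above 1.55 rad), for 0.2 s.
At the end, for the whole second after the job is handed in: The bar rests raised at its stop (joint above 1.55 rad) untouched; the forward cell stands upright on its tray floor within 4 mm of the backstop, at rest; the other cells are within 8 mm of where they were (all of step 2 and angle between cell_0's own z axis and vertical below 0.06 rad and z of cell_0 in the frame of tray_0 below 0.008 m and velocity of joint bar below 0.05 rad/s and linear speed of cell_0 below 0.01 m/s and distance of each of cell_1, cell_2, cell_3 from where it was at the start of the episode below 0.008 m).
It fails at once if the forward cell is lifted more than 10 mm or tipped more than 0.3 rad (z of cell_0 in the frame of tray_0 above 0.014 m or angle between cell_0's own z axis and vertical above 0.3 rad).
It fails at once if one of the other cells is moved more than 12 mm (distance of any of cell_1, cell_2, cell_3 from where it was at the start of the episode above 0.012 m).
It fails at once if a bystander on the bench is moved more than 25 mm (distance of any of jar, wrench, screwdriver, spare_cell, tape, meter, bolt_bin from where it was at the start of the episode above 0.025 m).
It also fails if it takes over 51 s, if anything falls off the work surface, if the arm or the gripper's body presses on something with over 40 N, if the wrist force passes 120 N, or if a joint passes its speed limit or range.

### The arm

A 6-joint arm with a two-finger parallel gripper is mounted at the origin on the work surface. World frame = base frame: x ahead of the robot, y to its left, z up, the work surface at z = 0. Lengths are in m, angles in rad, forces in N, time in s.
With the tool pointing down it reaches from about 0.25 to 0.775 m from the base axis. Payload 4 kg.
Tool frame: the origin (TCP) lies at the very end of the fingers, on their centre line; the grasp point (between the pads) lies env.grasp_offset behind it (env.grasp_offset is the distance from the TCP to the grasp point, in m); z points along the fingers, y is the direction in which the jaws open and shut (so a half turn about z gives the same grasp; the last joint's range is limited). The gripper opens to 94 mm and grips with 3 to 60 N. Pads are 16 mm wide; open, the fingers measure 119 mm over their backs; the gripper's body (75 mm by 177 mm) begins 78 mm behind the grasp point.
Start: joints at [1.195, 0.087, 1.371, -0, 1.684, -0.103], TCP at [0.148, 0.53, 0.206] pointing down, gripper open.
Joint ranges: [-3.1, 3.1], [-0.76, 2.03], [0.27, 2.55], [-1.08, 4.22], [0.17, 2.65], [-2.57, 2.57]. Speed limits (rad/s): [2.79, 2.79, 3.14, 3.14, 3.14, 3.14].

### API

Orientations are given as a 3x3 rotation matrix whose columns are the frame's x, y, z axes.
In Python, from cell import env, capture gives the robot as it stands.
- The arm moves only by the shell command python3 -m inch 'ROWS'. ROWS is JSON, one flat list of numbers, 7 for each row, row after row: the gripper's target within -1 to 1 (fully open at 1, half-way at 0, shut at -1), then the shift along the tool's x, y, z in m, then the turn, a rotation vector about the tool's x, y, z in degrees. A call has 1 to 5 rows; each row shifts and turns the commanded pose from where the row before left it, along the tool's axes as they then stand; what a row does not reach is not made up. A row lasts 1/10 s, in which the tool goes at most 50 mm and 8.59 degrees, less where a joint would pass 70% of its speed; a pose out of reach is approached as far as the arm can. A call is refused whole if a number of a shift passes 0.05 or a number of a turn 8.59, either way. A call with a gripper value outside its range is refused whole. The fingers move at their own pace and stop on an object; the grip force is fixed at half the most. Time passes only in rows, so rows that do not move let the fingers close. It gives the time, the measured TCP pose, the force and the opening at its end, in the units of the state.
- env.read_state(): the state, without advancing time (a new reading comes with each control period).
- capture(name): name is "side" or "top" or "wrist"; returns a dict with "img" (400x640x3 uint8, red, green, blue), "depth" (400x640 float32, m along the optical axis (not along the pixel's ray), 0 where there is no reading), "mtx" (3x3 intrinsics, pixels), "xyz" and "attitude" of the camera in the world. Camera axes: x right, y up, looking along -z (the intrinsics and any distortion apply to the point x, -y, -z); pixel columns grow to the right and rows downward; lengths in m; the calibration is good to about 2 mm. A picture is of the moment at which its call begins.
- env.job_done(): hands the job in, once; it reports no verdict.
The state is a dict: "time_s": time; "qpos": joint angles; "joint_vel": joint speeds; "effort": joint torques, N m; "eef_pos": TCP position; "orientation": TCP orientation; "wrist_force": force on the tool from outside, world axes, zero at the start; "wrist_torque": the same for the moment, N m; "opening": finger opening in m.
Only numpy, scipy, OpenCV 4.12 (cv2) and the standard library are available. Lean on these libraries where they do the work, as an engineer would, in place of code of your own. Each camera call takes 0.05 s, during which the arm holds its last target.

## Working session

There is one attempt and no reset: what is moved stays moved. The work goes in short steps, Python scripts to look and compute and a shell command to move; the robot and the scene stay as the last step left them, time stands still between calls to the robot, and variables do not carry over. Pictures are saved under pics/ and viewed, and the job is handed in when it is done.

```bash
ls; mkdir -p pics; python3 - <<'E'
from cell import env, capture
import cv2
for n in ("side","top","wrist"):
    c=capture(n); cv2.imwrite(f"pics/{n}0.png",c["img"][:,:,::-1]); print(n,c["xyz"],c["attitude"],c["mtx"])
print(env.read_state(), env.grasp_offset)
E
```

```text
pics
side [ 0.01165932 -0.9200293   0.70612439] [[ 0.88020914  0.23886265 -0.41009328]
 [-0.47455995  0.45204477 -0.75528034]
 [ 0.00497226  0.8594185   0.51124858]] [[388.74662957   0.         320.42829795]
 [  0.         388.74662957 201.52082308]
 [  0.           0.           1.        ]]
top [ 0.403724   -0.0111649   1.31933748] [[-0.00650719  0.99535323 -0.09607087]
 [-0.99994132 -0.0073089  -0.00799546]
 [-0.00866048  0.0960132   0.99534238]] [[384.43621242   0.         316.62079961]
 [  0.         384.43621242 200.19876215]
 [  0.           0.           1.        ]]
wrist [0.07995623 0.54813535 0.38454941] [[ 0.26927185 -0.9345065  -0.23278806]
 [ 0.96306248  0.26082799  0.06692853]
 [-0.00182751 -0.24221142  0.97022177]] [[286.02829366   0.         315.45764385]
 [  0.         286.02829366 199.4094851 ]
 [  0.           0.           1.        ]]
{'time_s': 0.15, 'qpos': array([ 1.19490707e+00,  8.77905212e-02,  1.37183787e+00,  1.21586805e-05,
        1.68360787e+00, -1.03097745e-01]), 'joint_vel': array([-0.00231339, -0.00358919, -0.0061319 , -0.00146213,  0.00185575,
        0.00055533]), 'effort': array([ 1.10759353e-03, -3.40643334e+01, -3.02791643e+01,  7.18760979e-02,
        3.05465958e-02, -1.17640393e-04]), 'eef_pos': array([0.14803298, 0.52928866, 0.20460529]), 'orientation': array([[-9.63022869e-01,  2.69418960e-01, -6.14606389e-04],
       [ 2.69419600e-01,  9.63021680e-01, -1.52441941e-03],
       [ 1.81171785e-04, -1.63363776e-03, -9.99998649e-01]]), 'wrist_force': array([-0.3900113 ,  0.17788557, -0.25542365]), 'wrist_torque': array([0.00781056, 0.00222554, 0.01215565]), 'opening': 0.09386590254848097} 0.0188
```

View pics/top0.png

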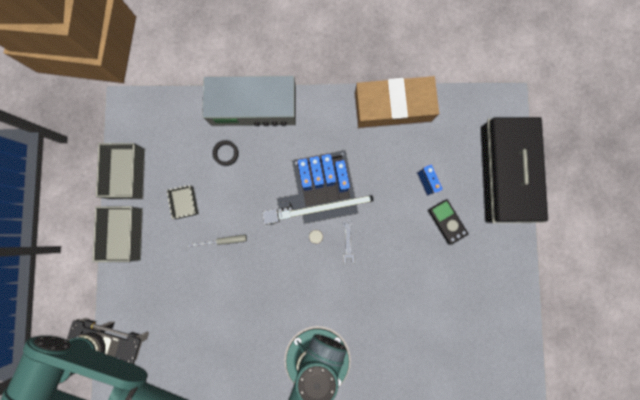

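View pics/side0.png

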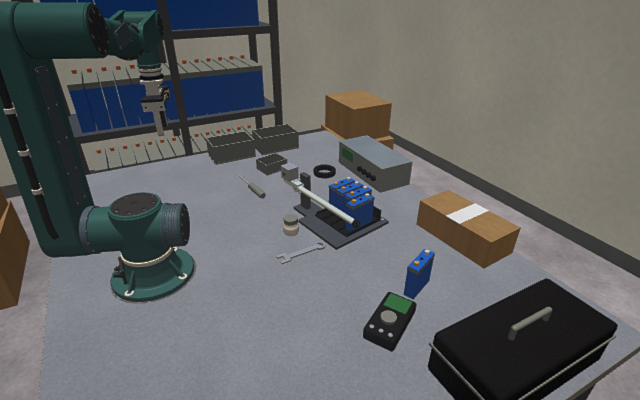

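The top view shows the rack at about (323,185), yawed slightly anticlockwise. The forward cell is the rightmost one, at (343,175), so it is in the y=-58 tray. The bar's free end is at (372,198). Next I'll measure these.

```bash
cat > h.py <<'E'
import numpy as np, cv2
from cell import env, capture
def cloud(c):
    h,w=c["depth"].shape; K=c["mtx"]; u,v=np.meshgrid(np.arange(w),np.arange(h)); d=c["depth"]
    p=np.stack([(u-K[0,2])/K[0,0]*d,-(v-K[1,2])/K[1,1]*d,-d],-1)
    return p@np.array(c["attitude"]).T+c["xyz"]
def plane(c,uv,z):
    K=c["mtx"]; r=np.array([(uv[0]-K[0,2])/K[0,0],-(uv[1]-K[1,2])/K[1,1],-1])@np.array(c["attitude"]).T
    return c["xyz"]+r*(z-c["xyz"][2])/r[2]
def st():
    s=env.read_state(); print(s["time_s"],"tcp",s["eef_pos"].round(4),"F",s["wrist_force"].round(2),"q",s["qpos"].round(3),"op",round(s["opening"],4)); print(s["orientation"].round(3)); return s
E
python3 - <<'E'
from h import *
c=capture("top"); P=cloud(c); im=c["img"].astype(int)
blue=((im[...,2]>im[...,0]+50)&(c["depth"]>0)&(P[...,0]>.3))
m=blue&(P[...,2]>.098)&(P[...,2]<.125)
n,l,s,ct=cv2.connectedComponentsWithStats(m.astype(np.uint8),connectivity=4)
for i in range(1,n):
    if s[i,4]>15:
        print(s[i],ct[i],cv2.minAreaRect(np.argwhere(l==i)[:,::-1].astype(np.float32)), plane(c,ct[i],.111).round(4), np.median(P[l==i],0).round(4))
# bar
wh=(im.min(-1)>150)&(P[...,2]>.08)&(P[...,2]<.13)&(P[...,0]>.3)
n,l,s,ct=cv2.connectedComponentsWithStats(wh.astype(np.uint8))
for i in range(1,n):
    if s[i,4]>15:
        print("w",s[i],ct[i]); q=P[l==i]; print(cv2.fitLine(q[:,:2].astype(np.float32),cv2.DIST_HUBER,0,.01,.01).ravel(), q.min(0),q.max(0))
z=cv2.resize(c["img"][130:280,170:490,::-1],None,fx=2.5,fy=2.5,interpolation=cv2.INTER_CUBIC); cv2.imwrite("pics/z.png",z)
E
```

```text
[321 154  15  30 250] [328.2   168.448] ((328.2115478515625, 168.55770874023438), (28.240724563598633, 9.217458724975586), 78.69007110595703) [ 0.6216 -0.039   0.111 ] [ 0.6222 -0.0384  0.1108]
[309 157  15  29 243] [316.1399177 170.6872428] ((316.173095703125, 170.86538696289062), (28.43684196472168, 9.021342277526855), 78.69007110595703) [ 6.147e-01 -5.000e-04  1.110e-01] [ 6.144e-01 -2.000e-04  1.110e-01]
[298 159  14  29 242] [304.11157025 172.76033058] ((304.09613037109375, 172.98077392578125), (28.24072265625, 9.21745777130127), 78.69007110595703) [0.6083 0.0378 0.111 ] [0.6081 0.0381 0.1109]
[335 161  15  29 250] [341.788 174.832] ((341.7884521484375, 174.9423065185547), (28.43684196472168, 9.413575172424316), 78.69007110595703) [ 0.6007 -0.0819  0.111 ] [ 0.6005 -0.0822  0.1108]
w [203  77   3  16  21] [203.33333333  84.23809524]
[9.9999970e-01 7.3885423e-04 8.9841068e-01 3.6871183e-01] [0.88026191 0.36175253 0.09971204] [0.93044577 0.37019063 0.10722236]
w [238  76  53  16 149] [253.40939597  80.87248322]
[ 0.17417942 -0.9847139   0.9197866   0.19083235] [0.88137906 0.08355045 0.0975614 ] [0.93415165 0.25422776 0.11392425]
w [388  79  20  40 648] [397.46450617  98.1558642 ]
[ 0.9965303   0.08323075  0.8577885  -0.26946768] [ 0.79118559 -0.30060205  0.08238604] [ 0.92549395 -0.23830025  0.09836812]
w [278 196  92  24 555] [320.71711712 207.72072072]
[ 0.17751831 -0.9841175   0.4966872  -0.01439981] [ 0.46161246 -0.16816275  0.08588858] [0.5332653  0.12012219 0.12561416]
```

View pics/z.png

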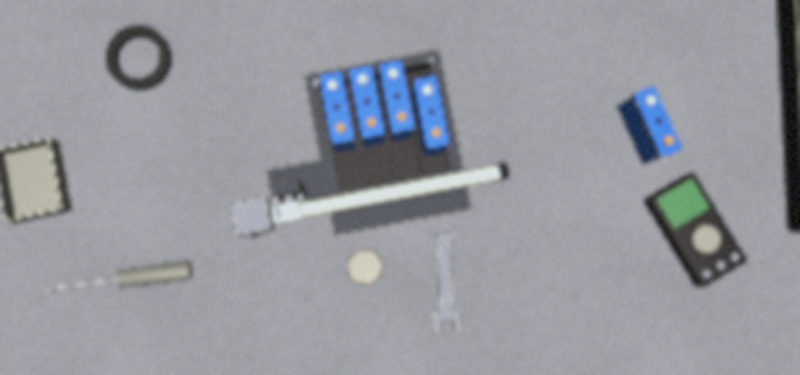

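```bash
python3 -m inch '[-1,0,0,-0.04,0,0,0, -1,-0.02,-0.02,-0.03,0,0,0, -1,-0.029,-0.04,0,0,0,0, -1,-0.029,-0.04,0,0,0,0, -1,-0.029,-0.04,0,0,0,0]'; python3 -m inch '[-1,-0.029,-0.04,0,0,0,0, -1,-0.029,-0.04,0,0,0,0, -1,-0.029,-0.04,0,0,0,0, -1,-0.029,-0.04,0,0,0,0, -1,-0.029,-0.04,0,0,0,0]'; python3 -m inch '[-1,-0.029,-0.04,0,0,0,0, -1,-0.029,-0.04,0,0,0,0, -1,-0.029,-0.04,0,0,0,0, -1,-0.029,-0.04,0,0,0,0, -1,-0.029,-0.04,0,0,0,0]'; python3 -c "
from h import *
st()"
```

```text
time_s: 0.7
eef_pos: [0.2138, 0.3645, 0.2755]
orientation: [[-0.963, 0.268, 0.001], [0.268, 0.963, 0.0], [-0.001, 0.0, -1.0]]
wrist_force: [1.5, -0.5, 0.0]
opening: 0.0575
time_s: 1.2
eef_pos: [0.2992, 0.1326, 0.2755]
orientation: [[-0.963, 0.269, 0.001], [0.269, 0.963, 0.0], [-0.001, 0.001, -1.0]]
wrist_force: [-0.3, -0.9, 0.3]
opening: 0.0176
time_s: 1.7
eef_pos: [0.3851, -0.0995, 0.2755]
orientation: [[-0.963, 0.27, 0.001], [0.27, 0.963, 0.0], [-0.001, 0.0, -1.0]]
wrist_force: [1.3, 0.2, -0.9]
opening: 0.0006
1.7 tcp [ 0.3851 -0.0995  0.2755] F [ 1.28  0.19 -0.9 ] q [-3.960e-01 -2.590e-01  1.553e+00  1.000e-03  1.846e+00 -1.693e+00] op 0.0006
[[-0.963  0.27   0.001]
 [ 0.27   0.963  0.   ]
 [-0.001  0.    -1.   ]]
```

```bash
for i in 1; do :; done; python3 -m inch '[-1,0,0,0,0,0,8.55, -1,0,0,0,0,0,8.55, -1,0,0,0,0,0,8.55, -1,0,0,0,0,0,8.55, -1,0,0,0,0,0,8.55]' | tail -3; python3 -m inch '[-1,0,0,0,0,0,8.55, -1,0,0,0,0,0,8.55, -1,0,0,0,0,0,8.55, -1,0,0,0,0,0,8.55, -1,0,0,0,0,0,8.55]'|tail -3;  python3 -m inch '[-1,0,0,0,0,0,8.55, -1,0,0,0,0,0,8.55, -1,0,0,0,0,0,8.55, -1,0,0,0,0,0,8.55, -1,0,0,0,0,0,8.55]'|tail -3; python3 -m inch '[-1,0,0,0,0,0,8.55, -1,0,0,0,0,0,8.55, -1,0,0,0,0,0,8.55, -1,0,0,0,0,0,0]'; python3 -c "
from h import *
st()"
```

```text
orientation: [[-0.519, 0.855, -0.0], [0.855, 0.519, 0.0], [0.0, -0.0, -1.0]]
wrist_force: [-0.3, 0.7, 0.6]
opening: 0.0002
orientation: [[0.199, 0.98, -0.0], [0.98, -0.199, 0.0], [0.0, -0.0, -1.0]]
wrist_force: [0.6, -0.6, -0.3]
opening: 0.0006
orientation: [[0.811, 0.584, -0.0], [0.584, -0.811, 0.0], [-0.0, -0.0, -1.0]]
wrist_force: [0.2, 1.0, -0.0]
opening: 0.0002
time_s: 3.6
eef_pos: [0.3849, -0.0973, 0.2753]
orientation: [[0.983, 0.182, -0.0], [0.182, -0.983, 0.0], [-0.0, -0.0, -1.0]]
wrist_force: [1.2, 0.5, -0.5]
opening: 0.0004
3.6 tcp [ 0.3849 -0.0973  0.2753] F [ 1.16  0.55 -0.54] q [-0.391 -0.26   1.554  0.     1.847  0.997] op 0.0004
[[ 0.983  0.182 -0.   ]
 [ 0.182 -0.983  0.   ]
 [-0.    -0.    -1.   ]]
```

```bash
python3 -m inch '[-1,0,0.01,0,0,8.5,0, -1,0,0.015,0,0,8.5,0, -1,0,0.015,0,0,8.5,0, -1,0,0.015,0,0,8.5,0, -1,0,0.015,0,0,8.5,0]'; python3 -c "
from h import *
st()
c=capture('wrist');cv2.imwrite('pics/w1.png',c['img'][...,::-1])"
```

```text
time_s: 4.1
eef_pos: [0.3979, -0.1666, 0.277]
orientation: [[0.719, 0.184, 0.67], [0.14, -0.983, 0.12], [0.681, 0.008, -0.732]]
wrist_force: [-0.4, -0.2, -1.2]
opening: 0.0004
4.1 tcp [ 0.3979 -0.1666  0.277 ] F [-0.41 -0.16 -1.15] q [-1.124 -0.594  1.948  0.716  1.551  0.333] op 0.0004
[[ 0.719  0.184  0.67 ]
 [ 0.14  -0.983  0.12 ]
 [ 0.681  0.008 -0.732]]
```

View pics/w1.png

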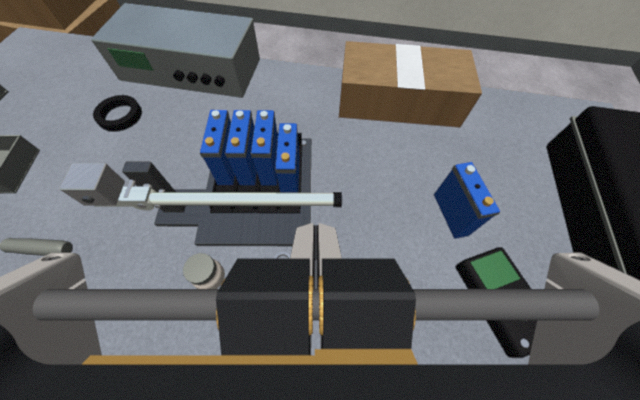

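The wrist view shows the bar level, its black end cap at about (338,199), and the closed fingertips at (317,228). I'll check the bar end position from it.

```bash
python3 - <<'E'
from h import *
c=capture("wrist")
print(plane(c,(342,199),.1), plane(c,(337,199),.1), "pred end",[.5244,-.1784])
print(plane(c,(136,195),.1),"pivot pred", .6182-.120*.985-.14*.174, -.0196-.12*.174+.14*.985)
im=c["img"].astype(int);P=cloud(c)
m=(im[...,2]>im[...,0]+50)&(P[...,2]>.105)&(P[...,2]<.116)&(abs(P[...,1]+.02)<.15)
n,l,s,ct=cv2.connectedComponentsWithStats(m.astype(np.uint8),connectivity=4)
for i in range(1,n):
    if s[i,4]>50: 
        r=cv2.minAreaRect((P[l==i][:,:2]*1000).astype(np.float32)); print(s[i,4],r)
E
```

```text
[ 0.51968739 -0.18774982  0.1       ] [ 0.51852135 -0.18086498  0.1       ] pred end [0.5244, -0.1784]
[0.4775777  0.09940722 0.1       ] pivot pred 0.47564 0.09742000000000002
661 ((622.4083862304688, -40.51155471801758), (90.32456970214844, 29.544893264770508), 10.591334342956543)
674 ((608.0795288085938, 36.26512908935547), (90.3428726196289, 30.028520584106445), 10.883491516113281)
661 ((614.4829711914062, -2.2054176330566406), (89.23165130615234, 29.593833923339844), 10.699891090393066)
747 ((601.4700317382812, -84.05787658691406), (89.84215545654297, 29.562528610229492), 10.570452690124512)
```

```bash
python3 -m inch '[-1,0.030,0,0.030,0,0,0, -1,0.030,0,0.030,0,0,0, -1,0.006,0,0.006,0,5,0, -1,0,0,0,0,5,0]'; python3 -c "
from h import *
st()"
```

```text
time_s: 4.6
eef_pos: [0.4923, -0.1447, 0.2729]
orientation: [[0.595, 0.194, 0.78], [0.12, -0.981, 0.153], [0.794, 0.003, -0.607]]
wrist_force: [0.4, 0.4, -0.4]
opening: 0.0004
4.6 tcp [ 0.4923 -0.1447  0.2729] F [ 0.4   0.44 -0.44] q [-0.929 -0.503  1.993  0.847  1.272  0.345] op 0.0004
[[ 0.595  0.194  0.78 ]
 [ 0.12  -0.981  0.153]
 [ 0.794  0.003 -0.607]]
```

```bash
python3 -m inch '[-1,-0.036,0.01,0.0275,0,0,0, -1,-0.036,0.01,0.0275,0,0,0, -1,-0.036,0,0.0275,0,0,0]'; python3 -c "
from h import *
st()"
```

```text
time_s: 4.9
eef_pos: [0.4943, -0.168, 0.1354]
orientation: [[0.598, 0.188, 0.779], [0.118, -0.982, 0.146], [0.793, 0.005, -0.61]]
wrist_force: [-0.5, -1.5, -0.3]
opening: 0.0004
4.9 tcp [ 0.4943 -0.168   0.1354] F [-0.47 -1.48 -0.32] q [-0.964 -0.343  2.175  0.961  1.08   0.035] op 0.0004
[[ 0.598  0.188  0.779]
 [ 0.118 -0.982  0.146]
 [ 0.793  0.005 -0.61 ]]
```

```bash
python3 -m inch '[-1,-0.0317,0,0.0244,0,0,0, -1,-0.0317,0,0.0244,0,0,0, -1,0,0,0,0,0,0]'; python3 -c "
from h import *
st()"
```

```text
time_s: 5.2
eef_pos: [0.4916, -0.1634, 0.0496]
orientation: [[0.605, 0.189, 0.773], [0.109, -0.982, 0.155], [0.789, -0.01, -0.615]]
wrist_force: [-0.1, 0.1, 0.8]
opening: 0.0006
5.2 tcp [ 0.4916 -0.1634  0.0496] F [-0.13  0.07  0.76] q [-0.963 -0.191  2.263  1.078  0.963 -0.189] op 0.0006
[[ 0.605  0.189  0.773]
 [ 0.109 -0.982  0.155]
 [ 0.789 -0.01  -0.615]]
```

```bash
python3 -m inch '[-1,0.0155,0,0.0195,0,0,0, -1,0.0155,0,0.0195,0,0,0, -1,0,0,0,0,0,0]'; python3 -c "
from h import *
st()
for n in ('wrist','side'):
  c=capture(n);cv2.imwrite('pics/%s2.png'%n,c['img'][...,::-1])
cv2.imwrite('pics/side2z.png',cv2.resize(c['img'][130:280,200:440,::-1],None,fx=3,fy=3,interpolation=2))"
```

```text
time_s: 5.5
eef_pos: [0.5455, -0.1586, 0.0602]
orientation: [[0.595, 0.189, 0.781], [0.118, -0.982, 0.147], [0.795, 0.004, -0.606]]
wrist_force: [0.1, -0.5, 0.6]
opening: 0.0009
5.5 tcp [ 0.5455 -0.1586  0.0602] F [ 0.06 -0.47  0.61] q [-0.825 -0.12   2.184  1.111  0.851 -0.13 ] op 0.0009
[[ 0.595  0.189  0.781]
 [ 0.118 -0.982  0.147]
 [ 0.795  0.004 -0.606]]
```

View pics/wrist2.png

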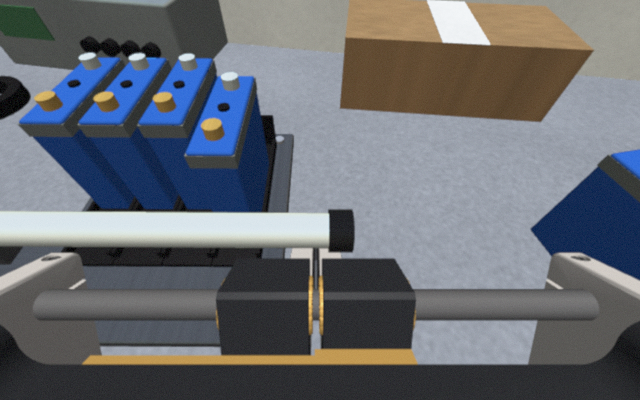

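View pics/side2z.png

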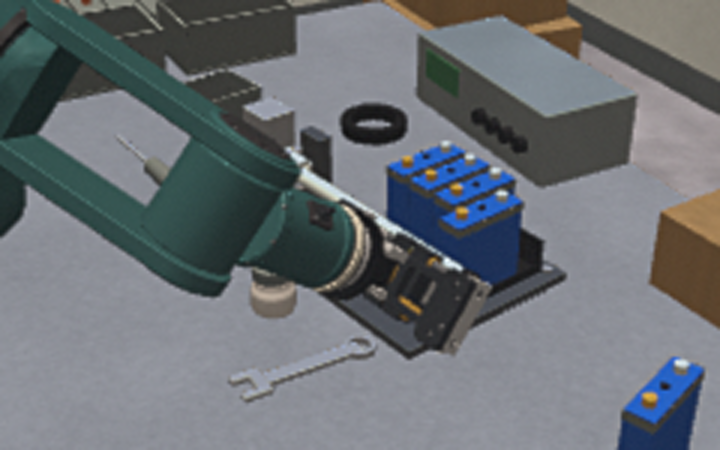

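The fingertip is under the bar, about 17 mm from its end; the cap is at (341,230) and the finger at (317,250). Next I'll raise it along the arc.

```bash
python3 -m inch '[-1,0.0104,-0.0006,-0.008,0,0,0, -1,0.0104,-0.0007,-0.008,0,0,0, -1,0.0206,-0.004,-0.0157,0,0,0, -1,0.0202,-0.0065,-0.0154,0,0,0, -1,0.0196,-0.009,-0.0149,0,0,0]'; python3 -c "
from h import *
st()
c=capture('wrist');cv2.imwrite('pics/w3.png',c['img'][...,::-1])"
```

```text
time_s: 6.1
eef_pos: [0.5374, -0.14, 0.1598]
orientation: [[0.6, 0.18, 0.78], [0.112, -0.984, 0.141], [0.793, 0.002, -0.61]]
wrist_force: [-1.3, -1.6, -0.8]
opening: 0.0004
6.1 tcp [ 0.5374 -0.14    0.1598] F [-1.27 -1.6  -0.76] q [-0.798 -0.335  2.116  0.917  0.975  0.201] op 0.0004
[[ 0.6    0.18   0.78 ]
 [ 0.112 -0.984  0.141]
 [ 0.793  0.002 -0.61 ]]
```

View pics/w3.png

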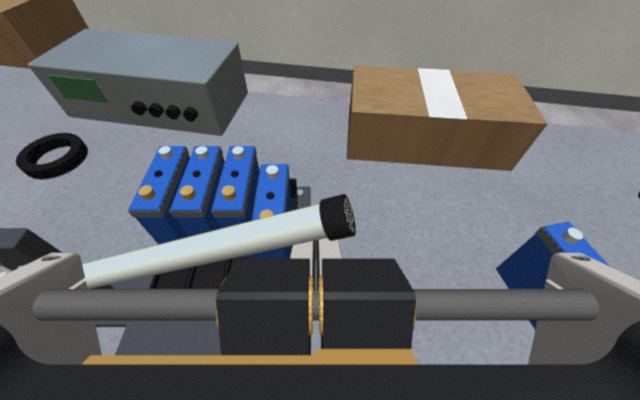

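The bar is about a third of the way up and riding on the fingers, with its end at (340,215). I'll continue along the arc.

```bash
python3 -m inch '[-1,0.0188,-0.0114,-0.0143,0,0,0, -1,0.0177,-0.0137,-0.0135,0,0,0, -1,0.0166,-0.0159,-0.0127,0,0,0]'; python3 -c "
from h import *
st()
c=capture('wrist');cv2.imwrite('pics/w4.png',c['img'][...,::-1])"
```

```text
time_s: 6.45
eef_pos: [0.5302, -0.0993, 0.2259]
orientation: [[0.599, 0.181, 0.78], [0.111, -0.984, 0.142], [0.793, 0.001, -0.61]]
wrist_force: [-0.6, -0.7, 0.4]
opening: 0.0007
6.45 tcp [ 0.5302 -0.0993  0.2259] F [-0.63 -0.71  0.45] q [-0.718 -0.476  2.07   0.804  1.039  0.431] op 0.0007
[[ 0.599  0.181  0.78 ]
 [ 0.111 -0.984  0.142]
 [ 0.793  0.001 -0.61 ]]
```

View pics/w4.png

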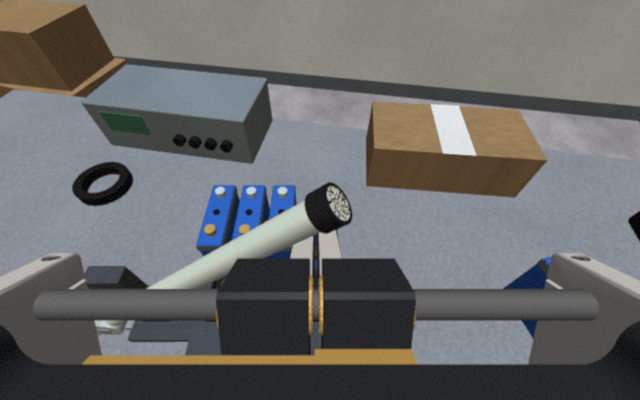

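```bash
python3 -m inch '[-1,0.0150,-0.0180,-0.0115,0,0,0, -1,0.0135,-0.0197,-0.0104,0,0,0, -1,0.0117,-0.0213,-0.009,0,0,0, -1,0.010,-0.0227,-0.0077,0,0,0]'; python3 -c "
from h import *
st()
c=capture('wrist');cv2.imwrite('pics/w5.png',c['img'][...,::-1])"
```

```text
time_s: 6.9
eef_pos: [0.5157, -0.0187, 0.2889]
orientation: [[0.599, 0.181, 0.78], [0.111, -0.984, 0.143], [0.793, 0.001, -0.609]]
wrist_force: [0.6, 0.7, 0.2]
opening: 0.0004
6.9 tcp [ 0.5157 -0.0187  0.2889] F [0.61 0.74 0.22] q [-0.504 -0.63   2.027  0.618  1.047  0.766] op 0.0004
[[ 0.599  0.181  0.78 ]
 [ 0.111 -0.984  0.143]
 [ 0.793  0.001 -0.609]]
```

View pics/w5.png

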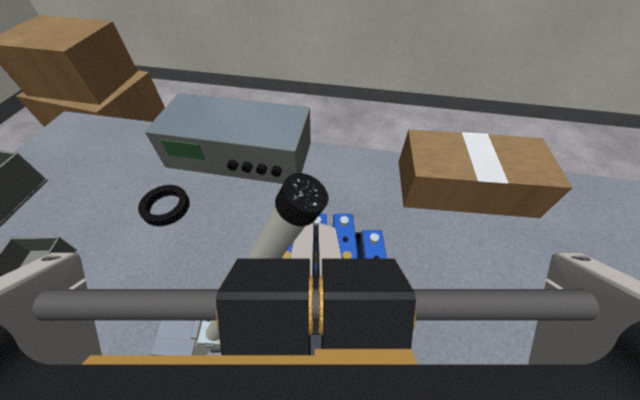

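The bar end at (302,195) is now left of the finger and may be swinging on by itself. I'll hold for 0.3 s and check.

```bash
python3 -m inch '[-1,0,-0.012,0,0,0,0, -1,0,0,0,0,0,0, -1,0,0,0,0,0,0]'; python3 -c "
from h import *
st()
c=capture('wrist');cv2.imwrite('pics/w6.png',c['img'][...,::-1])
c=capture('side');cv2.imwrite('pics/s6.png',c['img'][...,::-1])"
```

```text
time_s: 7.25
eef_pos: [0.5138, -0.0072, 0.2877]
orientation: [[0.599, 0.182, 0.78], [0.111, -0.983, 0.144], [0.793, 0.0, -0.61]]
wrist_force: [-0.4, 0.5, 0.1]
opening: 0.0004
7.25 tcp [ 0.5138 -0.0072  0.2877] F [-0.43  0.54  0.11] q [-0.467 -0.642  2.035  0.593  1.031  0.804] op 0.0004
[[ 0.599  0.182  0.78 ]
 [ 0.111 -0.983  0.144]
 [ 0.793  0.    -0.61 ]]
```

View pics/w6.png

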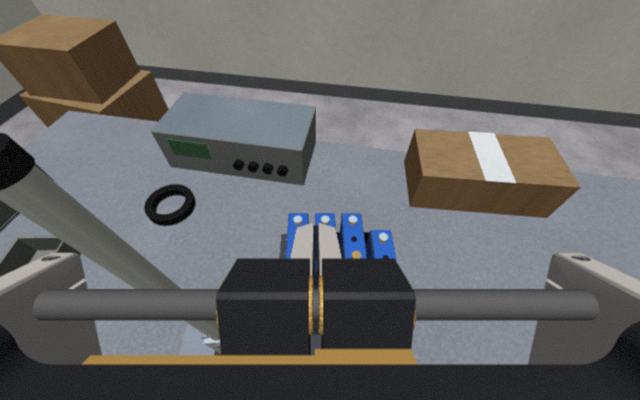

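View pics/s6.png

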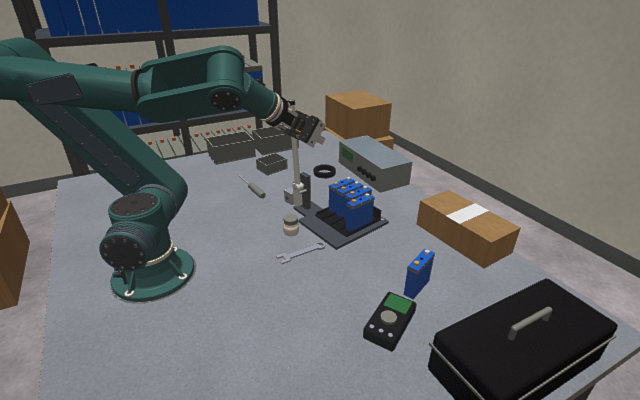

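The bar stands upright at its stop, from (300,130) down to the pivot at (293,190) in the side view. Now I'll move right and down in front of the forward cell.

```bash
python3 -m inch '[-1,-0.006,0.045,-0.008,0,0,0, -1,0,0.045,0,0,0,0, -1,-0.035,0,0.027,0,0,0, -1,-0.035,0,0.027,0,0,0, -1,-0.035,0,0.027,0,0,0]'; python3 -c "
from h import *
s=st()
c,s_=np.cos(np.radians(10.5)),np.sin(np.radians(10.5)); d=s['eef_pos'][:2]-[.6183,-.0206]; print('rack',c*d[0]+s_*d[1],-s_*d[0]+c*d[1])
c=capture('wrist');cv2.imwrite('pics/w7.png',c['img'][...,::-1])"
```

```text
time_s: 7.85
eef_pos: [0.5206, -0.0991, 0.1544]
orientation: [[0.599, 0.179, 0.781], [0.109, -0.984, 0.141], [0.793, 0.001, -0.609]]
wrist_force: [1.0, 0.1, -0.2]
opening: 0.0005
7.85 tcp [ 0.5206 -0.0991  0.1544] F [ 1.    0.05 -0.23] q [-0.74  -0.437  2.194  0.891  0.945  0.269] op 0.0005
[[ 0.599  0.179  0.781]
 [ 0.109 -0.984  0.141]
 [ 0.793  0.001 -0.609]]
rack -0.11035551812050441 -0.059393147598660476
```

View pics/w7.png

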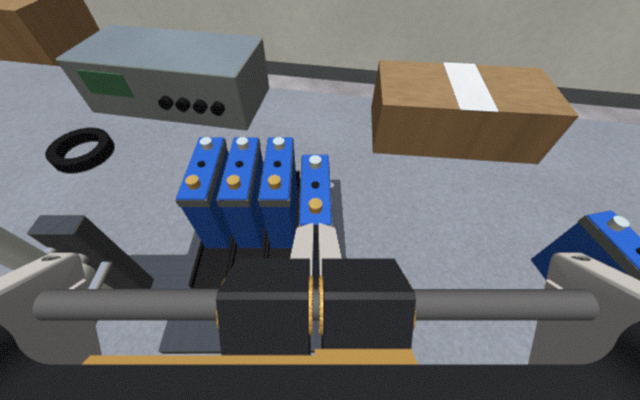

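The finger at (316,235) lines up with the forward cell at (315,205). I'll lower it and then push forward.

```bash
cat > r.py <<'E'
from h import *
s=st()
c,s_=np.cos(np.radians(10.5)),np.sin(np.radians(10.5)); d=s['eef_pos'][:2]-[.6183,-.0206]; print('rack',c*d[0]+s_*d[1],-s_*d[0]+c*d[1])
E
python3 -m inch '[-1,-0.0265,0,0.0203,0,0,0, -1,-0.0265,0,0.0203,0,0,0, -1,-0.0265,0,0.0203,0,0,0, -1,0,0,0,0,0,0]'; python3 r.py
```

```text
time_s: 8.3
eef_pos: [0.5185, -0.0957, 0.0511]
orientation: [[0.605, 0.181, 0.776], [0.105, -0.983, 0.148], [0.789, -0.008, -0.614]]
wrist_force: [-0.3, 0.1, -0.7]
opening: 0.0004
8.3 tcp [ 0.5185 -0.0957  0.0511] F [-0.29  0.11 -0.74] q [-0.738 -0.259  2.31   1.095  0.789 -0.043] op 0.0004
[[ 0.605  0.181  0.776]
 [ 0.105 -0.983  0.148]
 [ 0.789 -0.008 -0.614]]
rack -0.11183025070163727 -0.0556227702171585
```

```bash
python3 -m inch '[-1,0.0122,0.002,0.0158,0,0,0, -1,0.006,0,0.008,0,0,0, -1,0.005,0,0.0065,0,0,0, -1,0.005,0,0.0065,0,0,0, -1,0,0,0,0,0,0]'; python3 r.py
```

```text
time_s: 8.8
eef_pos: [0.5679, -0.0907, 0.0574]
orientation: [[0.597, 0.183, 0.781], [0.112, -0.983, 0.144], [0.794, 0.001, -0.607]]
wrist_force: [-1.3, -0.6, -0.8]
opening: 0.0004
8.8 tcp [ 0.5679 -0.0907  0.0574] F [-1.28 -0.58 -0.81] q [-0.622 -0.159  2.224  1.125  0.688 -0.011] op 0.0004
[[ 0.597  0.183  0.781]
 [ 0.112 -0.983  0.144]
 [ 0.794  0.001 -0.607]]
rack -0.062310823500392146 -0.05977201468087402
```

```bash
python3 -m inch '[-1,0.003,0,0.004,0,0,0, -1,0.0018,0,0.0024,0,0,0, -1,0,0,0,0,0,0]'; python3 r.py; python3 -m inch '[-1,0.0012,0,0.0016,0,0,0, -1,0.0012,0,0.0016,0,0,0, -1,0,0,0,0,0,0]'; python3 r.py;  python3 -c "
from h import *
c=capture('wrist');cv2.imwrite('pics/w8.png',c['img'][...,::-1])"
```

```text
time_s: 9.1
eef_pos: [0.5747, -0.0891, 0.0559]
orientation: [[0.599, 0.182, 0.78], [0.111, -0.983, 0.144], [0.793, -0.0, -0.609]]
wrist_force: [-0.8, -1.3, 0.8]
opening: 0.0004
9.1 tcp [ 0.5747 -0.0891  0.0559] F [-0.83 -1.25  0.79] q [-0.606 -0.142  2.212  1.129  0.672 -0.005] op 0.0004
[[ 0.599  0.182  0.78 ]
 [ 0.111 -0.983  0.144]
 [ 0.793 -0.    -0.609]]
rack -0.055308588969138796 -0.05942045465071953
time_s: 9.4
eef_pos: [0.5786, -0.0885, 0.0557]
orientation: [[0.599, 0.182, 0.78], [0.111, -0.983, 0.144], [0.793, -0.0, -0.609]]
wrist_force: [-2.4, -0.8, 2.2]
opening: 0.0003
9.4 tcp [ 0.5786 -0.0885  0.0557] F [-2.4  -0.77  2.23] q [-5.970e-01 -1.330e-01  2.205e+00  1.130e+00  6.650e-01 -2.000e-03] op 0.0003
[[ 0.599  0.182  0.78 ]
 [ 0.111 -0.983  0.144]
 [ 0.793 -0.    -0.609]]
rack -0.05140506200610288 -0.059513468561350785
```

View pics/w8.png

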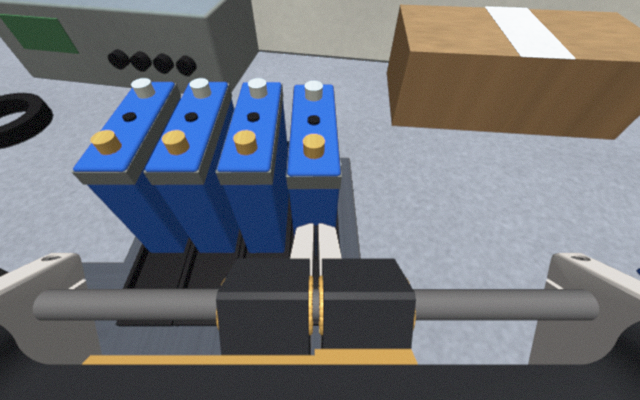

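The cell is nearly in line; its front edge is at row 180, next to 177. I'll keep pushing in 1.5 mm steps until the force rises.

```bash
python3 -m inch '[-1,0.0009,0,0.0012,0,0,0, -1,0.0009,0,0.0012,0,0,0, -1,0,0,0,0,0,0]' | grep -E 'force|pos'; python3 -m inch '[-1,0.0009,0,0.0012,0,0,0, -1,0,0,0,0,0,0]'| grep -E 'force|pos'; python3 - <<'E'
from h import *
c=capture("wrist"); im=c["img"].astype(int);P=cloud(c)
m=(im[...,2]>im[...,0]+50)&(P[...,2]>.105)&(P[...,2]<.116)&(abs(P[...,1]+.02)<.15)
n,l,s,ct=cv2.connectedComponentsWithStats(m.astype(np.uint8),connectivity=4)
k,q=np.cos(np.radians(10.5)),np.sin(np.radians(10.5))
for i in range(1,n):
    if s[i,4]>50:
        d=P[l==i][:,:2]-[.6183,-.0206]; x=k*d[:,0]+q*d[:,1]; y=-q*d[:,0]+k*d[:,1]; print(s[i,4],np.percentile(x,[1,50,99]).round(4),np.median(y).round(4))
E
```

```text
eef_pos: [0.5816, -0.0879, 0.0557]
wrist_force: [-3.6, -0.6, 2.5]
eef_pos: [0.5829, -0.0877, 0.0557]
wrist_force: [-8.2, -2.0, 5.0]
3548 [-0.0435 -0.009   0.0432] 0.0534
3488 [-0.0436 -0.0091  0.0432] 0.0149
3517 [-0.0436 -0.0094  0.0421] -0.0229
3468 [-0.0428 -0.0088  0.0433] -0.0584
```

The force jumped to 8 N and the cell's front is flush with its neighbours within 1 mm, so it is home. Now I'll retract.

```bash
python3 -m inch '[-1,-0.003,0,-0.004,0,0,0, -1,-0.012,0,-0.016,0,0,0, -1,-0.015,0,-0.02,0,0,0, -1,0.01,0,-0.03,0,0,0, -1,0.01,0,-0.035,0,0,0]'; python3 -m inch '[-1,0.025,0,-0.03,0,0,0, -1,0.025,0.02,-0.03,0,0,0, -1,0,0,0,0,0,0, -1,0,0,0,0,0,0, -1,0,0,0,0,0,0]'; python3 r.py; python3 - <<'E'
from h import *
c=capture("top"); im=c["img"].astype(int);P=cloud(c)
cv2.imwrite("pics/t9.png",cv2.resize(c["img"][130:280,170:490,::-1],None,fx=2.5,fy=2.5,interpolation=2))
d=capture("side");cv2.imwrite("pics/s9.png",d["img"][...,::-1])
d=capture("wrist");cv2.imwrite("pics/w9.png",d["img"][...,::-1])
k,q=np.cos(np.radians(10.5)),np.sin(np.radians(10.5))
for c in (c,d):
    im=c["img"].astype(int);P=cloud(c)
    m=(im[...,2]>im[...,0]+50)&(P[...,2]>.1)&(P[...,2]<.12)&(abs(P[...,1]+.02)<.15)&(P[...,0]>.4)
    n,l,s,ct=cv2.connectedComponentsWithStats(m.astype(np.uint8),connectivity=4)
    for i in range(1,n):
        if s[i,4]>50:
            e=P[l==i][:,:2]-[.6183,-.0206]; x=k*e[:,0]+q*e[:,1]; y=-q*e[:,0]+k*e[:,1]; print(s[i,4],np.percentile(x,[1,50,99]).round(4),np.median(y).round(4))
E
```

```text
time_s: 10.5
eef_pos: [0.4934, -0.1028, 0.1102]
orientation: [[0.602, 0.182, 0.778], [0.108, -0.983, 0.147], [0.791, -0.004, -0.611]]
wrist_force: [0.6, -1.2, 0.6]
opening: 0.0006
time_s: 11.0
eef_pos: [0.4812, -0.1258, 0.1859]
orientation: [[0.6, 0.182, 0.779], [0.109, -0.983, 0.146], [0.792, -0.003, -0.61]]
wrist_force: [-0.1, -0.2, -0.7]
opening: 0.0004
11.0 tcp [ 0.4812 -0.1258  0.1859] F [-0.11 -0.2  -0.68] q [-0.913 -0.517  2.173  0.885  1.147  0.235] op 0.0004
[[ 0.6    0.182  0.779]
 [ 0.109 -0.983  0.146]
 [ 0.792 -0.003 -0.61 ]]
rack -0.15393545380522422 -0.07844066214498366
242 [-0.0437  0.0007  0.046 ] -0.0553
247 [-0.0443 -0.0003  0.0446] -0.0189
241 [-0.0444  0.0005  0.045 ] 0.0208
239 [-0.0442  0.001   0.0449] 0.0591
1034 [-0.0437 -0.0052  0.0438] 0.0544
1043 [-0.0437 -0.0053  0.0437] 0.0157
1055 [-0.0439 -0.0053  0.045 ] -0.0219
1041 [-0.0427 -0.0044  0.0444] -0.0593
```

View pics/t9.png

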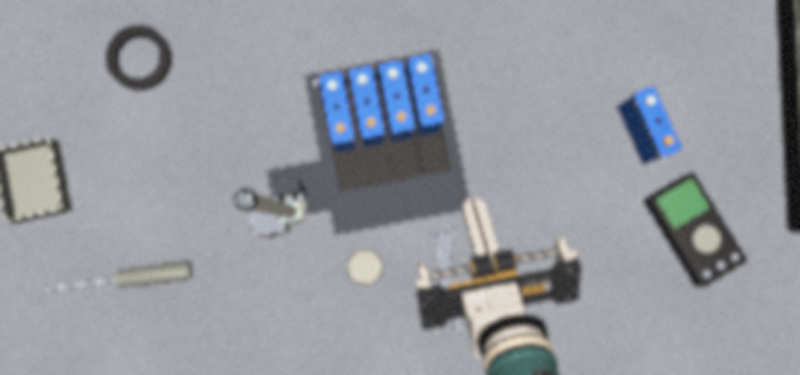

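View pics/s9.png

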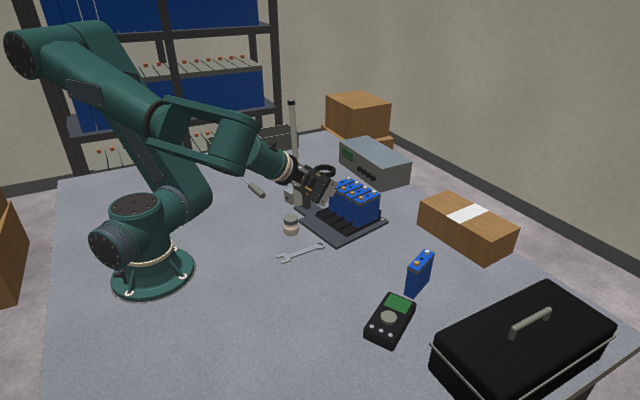

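View pics/w9.png

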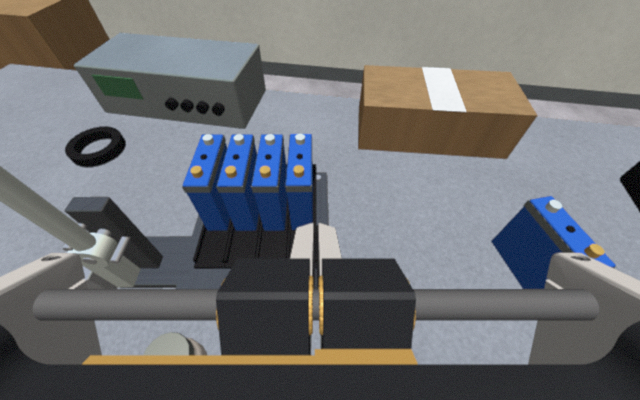

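All four cells are in line (front edges at rows 185–190 in the wrist view). The bar stands upright and untouched (top at (292,102) in the side view), and the bystanders look unmoved. I'm handing in.

```bash
python3 -c "
from cell import env
print(env.job_done())"
```

```text
the job is handed in; nothing more can be done
None
```

I raised the retaining bar with the closed fingertips under its free end, following its arc until it swung on to its stop by itself. I then pushed the forward cell, in the rightmost tray (y = -58 mm), straight back until the force rose to about 8 N against the backstop. After that I retracted and handed the job in at about 11 s.

- **Cells:** in the top and wrist depth views, all four cell fronts are in line to about 1 mm. The other three cells are where they started, as far as the images can tell.
- **Bar:** it stands upright and untouched in all three camera views. I judged this by eye and did not measure its angle.
- **Bystanders:** none showed visible movement. I compared their positions by eye only, and the gripper partly hides the wrench in the last top view.

No check failed or disagreed with another.

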